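# Let the salt shaker out of the lever rack

## Task

Press down the black pad of the lever that serves the salt shaker's lane of the rack, so that its gate lifts and the shaker rolls down by itself to the lip at the low end, then let go so that the gate drops shut again. Leave the spice jar shut in behind its own gate with its lever unpressed, do not touch the shaker or the jar with the robot, and do not shift the mug, the pepper mill or the tin.

Things in the scene. Friction and masses are not known exactly. Their poses are not given: they have to be found in the camera images.
- rack: Grey rack fixed on the worktop, 240 x 245 mm, yaw within 0.12 rad. Origin on the worktop under its middle, z up. Two lanes side by side (centres at rack x = -59 mm, near lane, and +59 mm, far lane), 113 mm wide, walls 26 mm, sloping down 14 degrees towards rack -y from the back board (y = +46, top 71 mm high) to the end lip (y = -136, top 39 mm high).
- salt_shaker: Salt shaker, clear with light grey cap, 44 mm diameter, 90 mm long, loose, lying across either lane behind its gate. Origin: centre of its foot; z along its length to the cap (rack -x). Origin at rack x about -9 mm in the near lane, +109 mm in the far lane; rack y about +5 at the start, about -111 at rest on the lip. Rolls there in under 1 s once the gate is lifted.
- spice_jar: Glass spice jar with dark cap, 41 mm diameter, 105 mm long, loose, lying in the other lane behind its gate. Origin: centre of its foot; z along its length to the cap (rack -x).
- lever_near (a joint): Seesaw lever of the near lane, along rack y at x = -36 mm, pivot at y = +80, 107 mm up (fork top 114 mm); steel gate blade hangs at y = -20, pad at y = +175. Value: 0 = gate shut; grows as the pad is pressed; stop at 0.45 rad. Gate clears the shaker from about 0.33 rad. Springs back; about 2 N on the pad starts it, 5 N holds it at the stop.
- lever_far (a joint): The same for the far lane's lever, at rack x = +36 mm.
- pad_near (a point): Black press pad, 30 mm by 44 mm along the lever, of the near lane's lever, 95 mm from its pivot, nothing under it; 96 mm over the worktop when the gate is shut, goes down about 40 mm to the stop. Origin: centre of its top, level when shut; y along the lever away from the gate.
- pad_far (a point): The same for the far lane's lever.
- white_mug: White mug, 92 mm tall, about 120 mm over the handle, standing to the left. Origin: centre of its underside. Bystander.
- pepper_mill: Turned wooden pepper mill, 58 mm diameter, 160 mm tall, to the right. Origin: centre of its underside. Bystander.
- tin: Closed red food tin, 75 mm diameter, 58 mm tall, to the right. Origin: centre of its underside. Bystander.
Mind the look-alikes: they are no part of the job. What is shaped like the spice_jar but purple is not meant.

How it is judged:
On the way, in this order (a step that is already met when the one before it is completed fails the run):
1. the fingers press the pad of the salt shaker's lane and its gate stands lifted (lever over 0.3 rad) (((x of salt_shaker in the frame of rack below 0.05 m and value of joint lever_near above 0.3 rad and contact force between the fingers and lever_near_c3 above 0.3 N) or (x of salt_shaker in the frame of rack above 0.05 m and value of joint lever_far above 0.3 rad and contact force between the fingers and lever_far_c3 above 0.3 N))), for 0.1 s.
2. the salt shaker has rolled past its gate to the lip of the lane (y of salt_shaker in the frame of rack between -0.135 and -0.085 m and z of salt_shaker in the frame of rack below 0.06 m and angle between salt_shaker's own z axis and vertical between 1.2 and 1.95 rad), for 0.1 s.
At the end, for the whole second after the job is handed in: The salt shaker lies at rest against the lip of its lane (its axis within 25 mm up-slope of its resting place there), both levers are back within 0.06 rad of 0 (gates shut), the spice jar is within 20 mm of its start behind its gate, and mug, mill and tin are within 20 mm of theirs (all of step 2 and linear speed of salt_shaker below 0.02 m/s and value of joint each of lever_near, lever_far below 0.06 rad and distance of each of spice_jar, white_mug, pepper_mill, tin from where it was at the start of the episode below 0.02 m and y of spice_jar in the frame of rack above -0.012 m); the robot touches nothing.
It fails at once if the robot touches the salt shaker or the spice jar (over 0.5 N) (contact force between any of the fingers, the arm and salt_shaker above 0.5 N or contact force between any of the fingers, the arm and spice_jar above 0.5 N).
It fails at once if the salt shaker or the spice jar is lifted out of the rack (height (world z) of any of salt_shaker, spice_jar above 0.1 m).
It fails at once if the lever of the spice jar's lane is pressed (over 0.15 rad) ((x of salt_shaker in the frame of rack below 0.05 m and value of joint lever_far above 0.15 rad) or (x of salt_shaker in the frame of rack above 0.05 m and value of joint lever_near above 0.15 rad)).
It fails at once if the spice jar leaves its place (distance of spice_jar from where it was at the start of the episode above 0.02 m).
It fails at once if the mug, the pepper mill or the tin is shifted more than 20 mm (distance of any of white_mug, pepper_mill, tin from where it was at the start of the episode above 0.02 m).
It also fails if it takes over 26 s, if anything falls off the work surface, if the arm or the gripper's body presses on something with over 40 N, if the wrist force passes 120 N, or if a joint passes its speed limit or range.

## Robot

A 7-joint arm with a two-finger parallel gripper is mounted at the origin on a cart in front of the work surface, level with it; the furniture and walls round the work are solid. World frame = base frame: x ahead of the robot, y to its left, z up, the work surface at z = 0. Lengths are in m, angles in rad, forces in N, time in s.
With the tool pointing down it reaches from about 0.4 to 0.85 m from the base axis. Payload 10.4 kg.
Tool frame: the origin (TCP) lies where the fingers leave the gripper's body, on its centre line; the fingertips stand 73 mm ahead of it and the grasp point (between the pads) lies 54 mm ahead of it; z points along the fingers, y is the line along which they close (so a half turn about z gives the same grasp; the last joint's range is limited). The gripper opens to 85 mm and grips with 20 to 120 N. Pads are 22 mm wide; open, the fingers measure 114 mm over their backs; the gripper's body (76 mm by 85 mm) begins 54 mm behind the grasp point. The pads swing forward as they close: fully open they stand 13 mm farther back than shut.
Start: joints at [1.226, 0.332, -0.065, 1.46, 0.022, 1.35, -0.088], TCP at [0.198, -0.593, 0.304] pointing down, gripper open.
Joint ranges: [-2.6, 2.6], [-0.5, 2.12], [-1.47, 1.34], [0.16, 2.42], [-1.27, 4.41], [0.06, 2.06], [-2.6, 2.6]. Speed limits (rad/s): [2.22, 2.22, 2.79, 2.79, 3.14, 3.14, 3.14].

## Interface

Orientations are given as a unit quaternion [x, y, z, w].
In Python, from workcell import manip, camera gives the robot as it stands. The module is installed in compiled form; this text tells all that it offers.
- The arm moves only by the shell command python3 -m creep 'ROWS' [OPENING] [FORCE]. ROWS is JSON, a list of rows, each a list of 2 entries, a list of its own where there are three numbers: the shift along the tool's x, y, z in mm, then the turn about the tool's z in rad. In form: [[[tx, ty, tz], twist], ...]. A call has 1 to 5 rows; each row is the pose to reach, as a shift and turn from the pose commanded when the call began, along the tool's axes at that moment; what a row does not reach only later rows make up. A row lasts 1/12 s, in which the tool goes at most 41.7 mm and 7.16 degrees, less where a joint would pass 70% of its speed; a pose out of reach is approached as far as the arm can. A call with a gripper value outside its range is refused whole. OPENING is the opening, from 0 (shut) to 1 (fully open), set as the call begins (- or left out, the last holds). The fingers move at their own pace and stop on an object; FORCE is the grip in N (left out, the last holds). Time passes only in rows, so rows that repeat a pose let the fingers close. It gives the time, the measured TCP pose, the force, the opening and the grip force at its end, in the units of the state.
- manip.get_obs(): the state, without advancing time (a new reading comes with each control period).
- camera(name): name is "side" or "top" or "wrist"; returns a dict with "pixels" (480x640x3 uint8, red, green, blue), "z_map" (480x640 float32, m along the optical axis (not along the pixel's ray), 0 where there is no reading), "fx", "fy", "cx", "cy" (pixels), "distortion" ([k1, k2, p1, p2, k3] as OpenCV has them; the pictures are not rectified), "extrinsics" (4x4, takes a point from world to camera coordinates). Camera axes: x right, y down, z forward; pixel columns grow to the right and rows downward; lengths in m; the calibration is good to about 2 mm. A picture is of the moment at which its call begins.
- manip.hand_in(): hands the job in; it is judged then, once.
The state is a dict: "clock": time; "joint_pos": joint angles; "joint_velocities": joint speeds; "tau": joint torques, N m; "position": TCP position; "ee_rot": TCP orientation; "ft_force": force on the tool from outside, world axes, zero at the start; "torque": the same for the moment, N m; "grip_width": opening from 0.0 (shut) to 1.0 (fully open); "grasp_force": force on a finger pad.
Only numpy, scipy, OpenCV 4.12 (cv2) and the standard library are available. Lean on these libraries where they do the work, as an engineer would, in place of code of your own. Each camera call takes 0.05 s, during which the arm holds its last target. There are 200 camera calls.

## Working session

There is one attempt and no reset: what is moved stays moved. The work goes in short steps, Python scripts to look and compute and a shell command to move; the robot and the scene stay as the last step left them, time stands still between calls to the robot, and variables do not carry over. Pictures are saved under pics/ and viewed, at most 10 in all, crops included, and the job is handed in when it is done.

```bash
mkdir -p pics
cat > h.py <<'E'
import numpy as np, cv2, pickle
from workcell import manip, camera
def snap(n,f):
    c=camera(n); cv2.imwrite(f'pics/{f}.png',c['pixels'][:,:,::-1]); pickle.dump(c,open(f'{f}.pkl','wb')); return c
def world(c,u,v,z=None):
    K=np.array([[c['fx'],0,c['cx']],[0,c['fy'],c['cy']],[0,0,1.]])
    p=cv2.undistortPoints(np.array([[[u,v]]],float),K,np.array(c['distortion'],float))[0,0]
    E=np.array(c['extrinsics']);R=E[:3,:3];o=-R.T@E[:3,3];d=R.T@np.array([p[0],p[1],1])
    if z is None: return o+d*c['z_map'][int(v),int(u)]
    return o+d*(z-o[2])/d[2]
E
python3 - <<'E'
from h import *
snap('top','top1');snap('side','side1')
o=manip.get_obs();print(o['clock'],o['position'],o['ee_rot'],o['ft_force'])
E
```

```text
0.1 [ 0.19760021 -0.59269679  0.3032065 ] [ 9.87080797e-01  1.60222050e-01 -1.24264511e-04 -6.15724753e-04] [-0.01655511  0.16578967 -0.4455308 ]
```

View pics/top1.png

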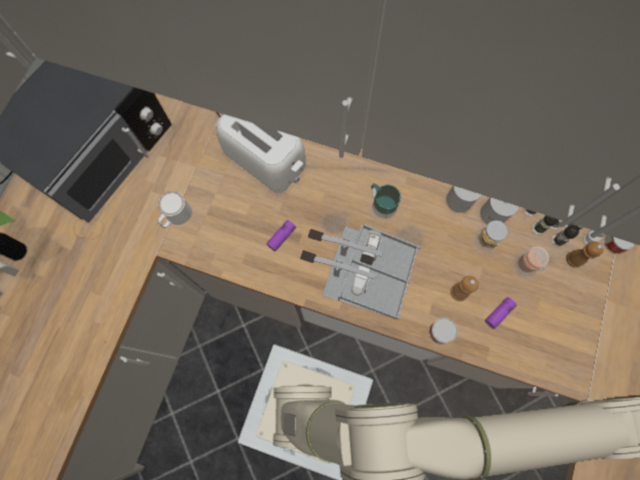

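View pics/side1.png

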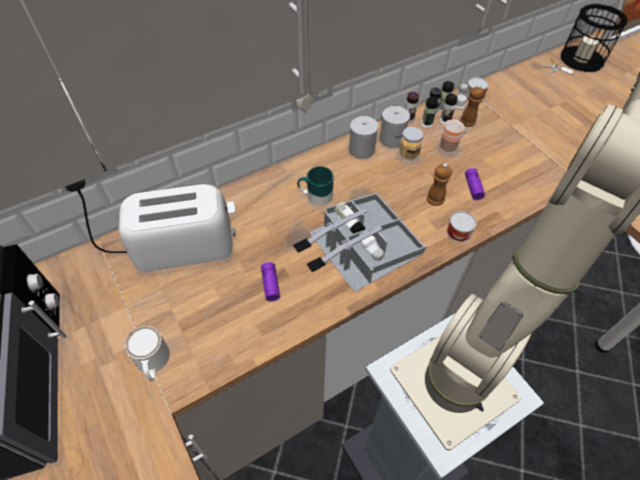

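Top view: the pads are dark squares at (306,257) near and (316,235) far. A light cylinder lies in the near lane at (361,281). An object with a dark end lies in the far lane at about (370,247). The purple look-alikes are at (281,235) and (501,313). I'll check the choice in a close crop and measure the pads.

Run:
```python
from h import *
t=pickle.load(open('top1.pkl','rb'));s=pickle.load(open('side1.pkl','rb'))
a=cv2.resize(t['pixels'][215:325,290:430,::-1],None,fx=4,fy=4,interpolation=2)[:, :400+160]
b=cv2.resize(s['pixels'][185:295,285:430,::-1],None,fx=4,fy=4,interpolation=2)
cv2.imwrite('pics/crop.png',cv2.resize(np.hstack([a,b]),(800,310)))
for n,c,box in (('top',t,(295,225,325,268)),('side',s,(290,232,330,275))):
    x0,y0,x1,y1=box; m=(c['pixels'].max(2)<50).astype(np.uint8); mm=np.zeros_like(m);mm[y0:y1,x0:x1]=m[y0:y1,x0:x1]
    k,l,st,ce=cv2.connectedComponentsWithStats(mm)
    for i in range(1,k):
        if st[i,4]>15: print(n,ce[i],st[i],world(c,*ce[i],.096),world(c,*ce[i]))
for uv in ((337,229),(419,243),(325,291),(400,316),(361,281),(371,243),(367,258)): print(uv,world(t,*uv))
```

```text
side [301.5 245. ] [294 239  16  13 110] [0.49391236 0.14541699 0.096     ] [0.4926732  0.14607437 0.09801026]
side [315.58974359 264.15384615] [308 258  17  13 117] [0.42143766 0.14408127 0.096     ] [0.42002895 0.14492144 0.09855972]
(337, 229) [ 0.56719612  0.09326598 -0.005519  ]
(419, 243) [ 0.60678164 -0.1742898   0.00195593]
(325, 291) [0.3565308  0.06224827 0.00836731]
(400, 316) [ 0.35990307 -0.18382776 -0.00128615]
(361, 281) [ 0.40540442 -0.03426163  0.08903225]
(371, 243) [ 0.52820593 -0.02683316  0.08879457]
(367, 258) [ 0.48016557 -0.02965177  0.08473799]
```

View pics/crop.png

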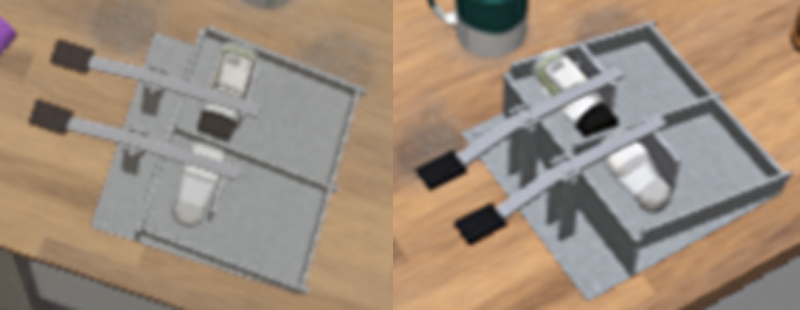

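The crop shows a clear body with a light cap in the near lane, so that is the salt shaker. The dark-capped glass jar is in the far lane. The target is therefore pad_near at about (0.421, 0.144, 0.097). The pads measure 72.5 mm apart against 72 mm expected, and their height agrees too. I'll move via (0.45, -0.25) with the gripper shut.

```bash
python3 - <<'E'
from h import *
t=pickle.load(open('top1.pkl','rb'));
for uv in ((306,257),(316,235)): print(world(t,*uv,.096),world(t,*uv))
E
python3 -m creep '[[[32,-23,0],0],[[64,-46,0],0],[[96,-69,0],0],[[128,-92,0],0],[[160,-115,0],0]]' 0 20
python3 -m creep '[[[32,-23,0],0],[[64,-46,0],0],[[96,-69,0],0],[[128,-92,0],0],[[160,-115,0],0]]'
```

```text
[0.41979759 0.1449758  0.096     ] [0.42031075 0.14523639 0.09386928]
[0.4952256  0.13955673 0.096     ] [0.49528624 0.13958114 0.09579395]
clock: 0.52
position: [0.3137, -0.4314, 0.3036]
ee_rot: [0.987, 0.16, -0.0, -0.0]
ft_force: [1.4, -1.0, 0.1]
grip_width: 0.3
grasp_force: 0.0
clock: 0.93
position: [0.4291, -0.2717, 0.3038]
ee_rot: [0.987, 0.16, -0.0, 0.0]
ft_force: [1.8, -0.8, 0.8]
grip_width: 0.003
grasp_force: 0.0
```

```bash
python3 -m creep '[[[11,-37,0],0],[[22,-75,0],0],[[33,-112,0],0],[[44,-150,0],0],[[55,-187,0],0]]'
python3 -m creep '[[[11,-37,0],0],[[22,-75,0],0],[[33,-112,0],0],[[44,-150,0],0],[[55,-187,0],0]]'
python3 -m creep '[[[0,0,20],0],[[0,0,50],0],[[0,0,80],0],[[0,0,80],0]]'
```

```text
clock: 1.35
position: [0.4209, -0.0768, 0.3037]
ee_rot: [0.987, 0.16, -0.0, 0.0]
ft_force: [1.5, -0.3, 0.5]
grip_width: -0.002
grasp_force: 0.0
clock: 1.77
position: [0.4138, 0.118, 0.3039]
ee_rot: [0.987, 0.16, 0.0, 0.0]
ft_force: [1.3, -0.0, 0.2]
grip_width: -0.002
grasp_force: 0.0
clock: 2.1
position: [0.412, 0.1153, 0.2194]
ee_rot: [0.987, 0.16, -0.004, -0.0]
ft_force: [-1.1, 0.1, -0.7]
grip_width: -0.002
grasp_force: 0.0
```

```bash
python3 -m creep '[[[9,-13,0],0],[[18,-27,0],0],[[18,-27,15],0],[[18,-27,30],0],[[18,-27,30],0]]'
python3 - <<'E'
from h import *
s=snap('side','side2');w=snap('wrist','wr2');t=snap('top','top2')
f=lambda im:cv2.resize(im[:,:,::-1],(400,300),interpolation=2)
cv2.imwrite('pics/c2.png',np.hstack([f(s['pixels'][170:320,240:440]),f(w['pixels'])]))
print(manip.get_obs()['position'])
E
```

```text
clock: 2.52
position: [0.4225, 0.147, 0.193]
ee_rot: [0.987, 0.16, -0.001, 0.0]
ft_force: [-0.3, -0.4, -0.6]
grip_width: 0.004
grasp_force: 0.0
[0.42356678 0.14733646 0.19515284]
```

View pics/c2.png

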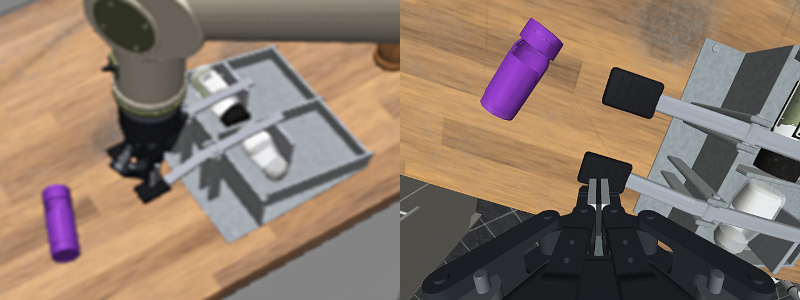

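The wrist view shows the shut fingertips directly over the near pad at (600,175), with the far pad well clear at (632,92). I'll press now, checking the force in stages.

```bash
python3 -m creep '[[[-1,0,12],0],[[-1,0,24],0],[[-1,0,36],0],[[-1,0,42],0],[[-1,0,42],0]]'
python3 -m creep '[[[0,0,8],0],[[0,0,16],0],[[0,0,18],0],[[0,0,18],0]]'
python3 - <<'E'
from h import *
s=snap('side','side3');w=snap('wrist','wr3')
f=lambda im:cv2.resize(im[:,:,::-1],(400,300),interpolation=2)
cv2.imwrite('pics/c3.png',np.hstack([f(s['pixels'][170:320,240:440]),f(w['pixels'])]))
o=manip.get_obs();print(o['position'],o['ft_force'])
E
```

```text
clock: 3.08
position: [0.4218, 0.1468, 0.1508]
ee_rot: [0.987, 0.16, -0.001, -0.0]
ft_force: [-0.0, 0.1, -0.1]
grip_width: -0.001
grasp_force: 0.0
clock: 3.42
position: [0.4221, 0.1471, 0.1334]
ee_rot: [0.987, 0.16, -0.0, -0.0]
ft_force: [1.1, -0.0, 3.3]
grip_width: -0.0
grasp_force: 1.7
[0.42219106 0.14738197 0.134024  ] [-0.78308778  0.69121652  3.67962808]
```

View pics/c3.png

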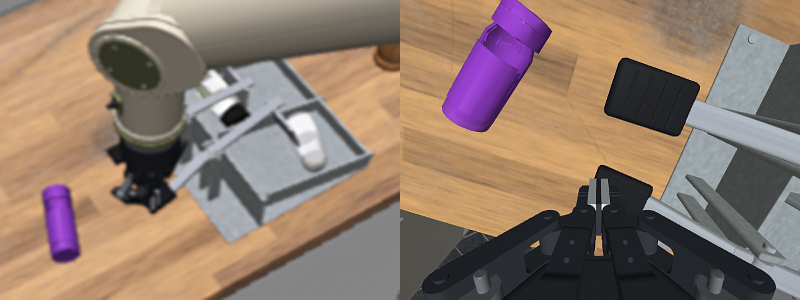

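The gate is lifted and the shaker has rolled down towards the lip, to (308,140) in the side crop. I'll hold briefly so it settles, then release and retreat upward.

```bash
python3 -m creep '[[[0,0,2],0],[[0,0,2],0],[[0,0,2],0],[[0,0,2],0],[[0,0,2],0]]'
python3 -m creep '[[[0,0,2],0],[[0,0,2],0],[[0,0,2],0],[[0,0,2],0],[[0,0,2],0]]'
python3 - <<'E'
from h import *
s=snap('side','side4')
f=lambda im:cv2.resize(im[:,:,::-1],(400,300),interpolation=2)
s0=pickle.load(open('side3.pkl','rb'))
cv2.imwrite('pics/c4.png',np.hstack([f(s0['pixels'][185:285,310:430]),f(s['pixels'][185:285,310:430])]))
E
```

```text
clock: 3.93
position: [0.4222, 0.1471, 0.132]
ee_rot: [0.987, 0.16, 0.0, 0.0]
ft_force: [-0.4, -0.6, 4.0]
grip_width: 0.005
grasp_force: 1.8
clock: 4.35
position: [0.4223, 0.1471, 0.1299]
ee_rot: [0.987, 0.16, 0.0, 0.0]
ft_force: [1.0, -0.1, 4.0]
grip_width: 0.003
grasp_force: 1.8
```

View pics/c4.png

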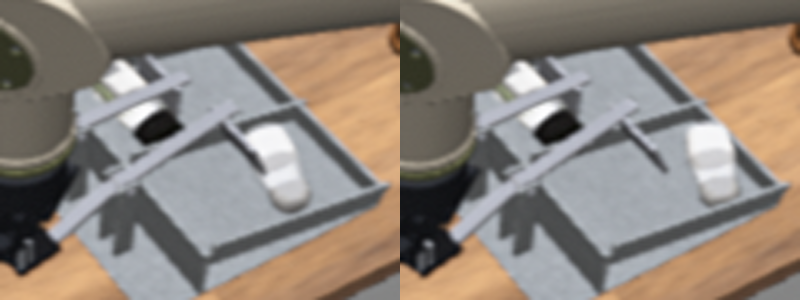

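The left frame shows it mid-roll. In the right frame the shaker is at the lip, around (712,160), well past the raised blade. I'll release gently and rise.

```bash
python3 -m creep '[[[0,0,0],0],[[0,0,-8],0],[[0,0,-18],0],[[0,0,-28],0],[[0,0,-38],0]]'
python3 -m creep '[[[0,0,-20],0],[[0,0,-55],0],[[0,0,-90],0],[[0,0,-120],0],[[0,0,-120],0]]'
python3 -m creep '[[[0,0,0],0],[[0,0,0],0],[[0,0,0],0],[[0,0,0],0],[[0,0,0],0]]'
python3 - <<'E'
from h import *
s=snap('side','side5');t=snap('top','top5')
f=lambda im:cv2.resize(im[:,:,::-1],(400,300),interpolation=2)
cv2.imwrite('pics/c5.png',np.hstack([f(s['pixels'][185:285,310:430]),f(t['pixels'][220:325,290:430])]))
m=np.zeros((480,640),np.uint8);p=s['pixels'].astype(int);m[215:262,385:425]=((p.min(2)>170))[215:262,385:425]
v,u=np.nonzero(m);print(u.mean(),v.mean(),world(s,u.mean(),v.mean()))
E
```

```text
clock: 4.82
position: [0.4221, 0.1471, 0.1691]
ee_rot: [0.987, 0.16, 0.0, 0.0]
ft_force: [0.5, 0.2, 0.6]
grip_width: 0.001
grasp_force: 0.0
clock: 5.23
position: [0.4237, 0.1479, 0.2941]
ee_rot: [0.987, 0.16, 0.004, 0.001]
ft_force: [1.0, 0.3, 0.8]
grip_width: -0.003
grasp_force: 0.0
clock: 5.65
position: [0.4218, 0.1469, 0.2872]
ee_rot: [0.987, 0.16, -0.001, -0.0]
ft_force: [-0.1, 0.1, -0.1]
grip_width: 0.002
grasp_force: 0.0
403.1869158878505 237.25856697819316 [ 0.39123931 -0.12748962  0.0610415 ]
```

View pics/c5.png

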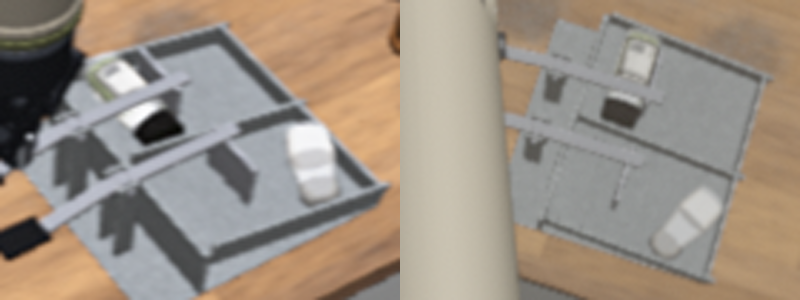

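The gate is shut again. The shaker is at the lip but lies askew: its foot end is at the lip, (710,205), and the cap end is up-slope, (665,245). I'll wait a little to see whether it is still moving, and measure its foot in rack coordinates.

```bash
python3 -m creep '[[[0,0,0],0],[[0,0,0],0],[[0,0,0],0],[[0,0,0],0],[[0,0,0],0]]' >/dev/null
python3 -m creep '[[[0,0,0],0],[[0,0,0],0],[[0,0,0],0],[[0,0,0],0],[[0,0,0],0]]' >/dev/null
python3 - <<'E'
from h import *
snap('side','side6');snap('top','top6')
# rack frame: yaw from pads (mean of side & top), origin from pad_near
a=np.array([.4206,.1445]);b=np.array([.4945,.1425])
d=b-a;yaw0=np.arctan2(d[1],d[0])
for k in '56':
    c=pickle.load(open(f'top{k}.pkl','rb'));p=c['pixels'].astype(int)
    m=np.zeros((480,640),np.uint8);m[280:313,372:408]=(p.min(2)>150)[280:313,372:408]
    n,l,st,ce=cv2.connectedComponentsWithStats(m)
    m=(l==1+st[1:,4].argmax()).astype(np.uint8)
    r=cv2.minAreaRect(np.argwhere(m)[:,::-1].astype(np.float32));print(k,r)
    v,u=np.nonzero(m);P=np.array([world(c,x,y) for x,y in zip(u,v)]);ok=(P[:,2]<.09)&(P[:,2]>.02);P=P[ok]
    q=P[:,:2]-P[:,:2].mean(0);w,V=np.linalg.eigh(q.T@q);e=V[:,1];s=q@e
    print(P.mean(0),e,s.min(),s.max(),'z',P[:,2].min(),P[:,2].max())
    for yaw in (yaw0,yaw0-.04,yaw0-.07):
        R=np.array([[np.cos(yaw),-np.sin(yaw)],[np.sin(yaw),np.cos(yaw)]]);o=a-R@[-.036,.175]
        print(round(yaw,3),o,[R.T@(P[:,:2].mean(0)+e*t-o) for t in (s.min(),0,s.max())])
# yaw check: rack plate/lip corners in the top picture
c=pickle.load(open('top6.pkl','rb'))
for uv in ((418,247),(399,317)): print(uv,world(c,*uv,.039))
x=cv2.resize(c['pixels'][220:325,330:430,::-1],(571,600),interpolation=2);cv2.imwrite('pics/c6.png',x)
E
```

```text
5 ((390.9599914550781, 296.7200012207031), (14.0, 28.400001525878906), 36.86989974975586)
[ 0.39705631 -0.13440884  0.05558386] [-0.90509617  0.42520693] -0.04860310158361071 0.04459869521878226 z 0.020031689848391654 0.06926469000874547
-0.027 [ 0.45185243 -0.03140988] [array([-0.00745608, -0.1239124 ]), array([-0.05198956, -0.10444369]), array([-0.09285393, -0.08657901])]
-0.067 [ 0.44479291 -0.03251893] [array([ 0.0044744 , -0.12253185]), array([-0.040802  , -0.10485958]), array([-0.08234808, -0.08864333])]
-0.097 [ 0.43947225 -0.03316496] [array([ 0.0133808 , -0.12118392]), array([-0.03240532, -0.10487769]), array([-0.07441912, -0.08991493])]
6 ((390.1829528808594, 296.3536682128906), (14.211813926696777, 27.95510482788086), 51.34019088745117)
[ 0.39736498 -0.13442288  0.05557611] [-0.90198446  0.4317685 ] -0.05259322514800243 0.04455663609333885 z 0.020491555604128964 0.06839604598011562
-0.027 [ 0.45185243 -0.03140988] [array([-0.00364538, -0.12586579]), array([-0.05168062, -0.10444938]), array([-0.09237577, -0.08630554])]
-0.067 [ 0.44479291 -0.03251893] [array([ 0.00836017, -0.12433128]), array([-0.04049308, -0.10485291]), array([-0.08188124, -0.08835095])]
-0.097 [ 0.43947225 -0.03316496] [array([ 0.0173188 , -0.12286599]), array([-0.03209673, -0.10486175]), array([-0.07396125, -0.08960868])]
(418, 247) [ 0.58007122 -0.17130204  0.039     ]
(399, 317) [ 0.34852887 -0.17765587  0.039     ]
```

View pics/c6.png

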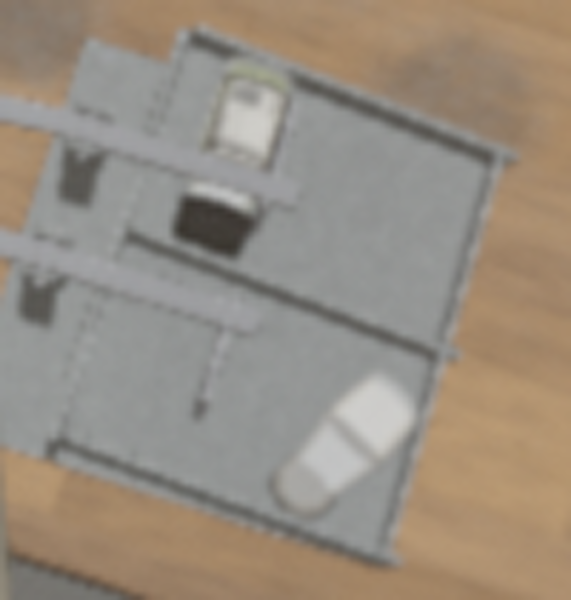

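The shaker hasn't moved between the two looks about 1 s apart, so it is at rest. Its foot is at rack y of about -0.11 to -0.126, inside the -0.135 to -0.085 band. Both gates are shut, the jar is in place and the robot is clear, so I'll hand in.

```bash
python3 -c "
from workcell import manip
print(manip.hand_in())"
```

```text
the job is handed in; nothing more can be done
None
```

I pressed the near-lane pad and the salt shaker rolled to the lip, where it rests slightly askew; the gate is shut again, the spice jar is still behind its gate, and the job is handed in (no verdict was returned).

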